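# Roll down the glued card

## Robot

A 7-joint arm with a two-finger parallel gripper is mounted at the origin on the work surface. World frame = base frame: x ahead of the robot, y to its left, z up, the work surface at z = 0. Lengths are in m, angles in rad, forces in N, time in s.
With the tool pointing down it reaches from about 0.35 to 0.9 m from the base axis. Payload 7.2 kg.
Tool frame: the origin (TCP) lies midway between the tips of the shut fingers; the grasp point (between the pads) lies 19 mm behind it; z points along the fingers, y is the line along which they close (so a half turn about z gives the same grasp; the last joint's range is limited). The gripper opens to 85 mm and grips with 20 to 120 N. Pads are 22 mm wide; open, the fingers measure 114 mm over their backs; the gripper's body (76 mm by 85 mm) begins 54 mm behind the grasp point. The pads swing forward as they close: fully open they stand 13 mm farther back than shut.
Start: joints at [-1.368, 0.411, -0.013, 1.596, 0.006, 1.134, -0.082], TCP at [0.167, 0.602, 0.231] pointing down, gripper open.
Joint ranges: [-2.95, 2.95], [-0.29, 1.99], [-1.47, 1.44], [0.14, 2.54], [-1.03, 4.17], [0.13, 1.85], [-2.86, 2.86]. Speed limits (rad/s): [2.39, 2.39, 3.01, 3.01, 3.14, 3.14, 3.14].

## Interface

Orientations are given as a unit quaternion [w, x, y, z].
In Python, from plant import bot gives the robot as it stands.
- The arm moves only by the tool carry_out, never from a script. Its argument "deltas" is a list that holds one entry, the list of rows, each a list of 4 numbers: the shift along the tool's x, y, z scaled (see below), then the turn about the tool's z scaled (see below). A call has 1 to 20 rows; each row shifts and turns the commanded pose from where the row before left it, along the tool's axes as they then stand; what a row does not reach is not made up. The controller multiplies each number of a shift by 40 mm and each number of a turn by 180 degrees. A row lasts 1/10 s, in which the tool goes at most 50 mm and 8.59 degrees, less where a joint would pass 70% of its speed; a pose out of reach is approached as far as the arm can. A call with a number of a shift or a turn outside -1 to 1 is refused whole. A call with a gripper value outside its range is refused whole. "fingers" is the closure, from -1 (fully open) to 1 (shut), set as the call begins (left out, the last holds). The fingers move at their own pace and stop on an object; "newtons" is the grip in N (left out, the last holds). Time passes only in rows, so rows that do not move let the fingers close. It gives the time, the measured TCP pose, the force, the opening and the grip force at its end, in the units of the state.
- bot.sense(): the state, without advancing time (a new reading comes with each control period).
- bot.camera(name): name is "side" or "top"; returns a dict with "color" (480x640x3 uint8, blue, green, red), "depth" (480x640 float32, m along the optical axis (not along the pixel's ray), 0 where there is no reading), "fov_y" (degrees; the focal length in pixels is half the picture's height over the tangent of half this angle, whatever the lens; pixels are square), "cx", "cy" (the principal point, pixels), "camera_from_world" (4x4, takes a point from world to camera coordinates). Camera axes: x right, y down, z forward; pixel columns grow to the right and rows downward; lengths in m; the calibration is good to about 2 mm. A picture is of the moment at which its call begins.
- bot.finish_job(): hands the job in; it is judged then, once.
The state is a dict: "clock": time; "joint_pos": joint angles; "dq": joint speeds; "effort": joint torques, N m; "eef_pos": TCP position; "ee_rot": TCP orientation; "force": force on the tool from outside, world axes, zero at the start; "wrist_torque": the same for the moment, N m; "opening": finger opening in m; "finger_force": force on a finger pad.
Only numpy, scipy, OpenCV 4.12 (cv2) and the standard library are available. Lean on these libraries where they do the work, as an engineer would, in place of code of your own. Each camera call takes 0.05 s, during which the arm holds its last target. There are 200 camera calls.

## Task

Press the freshly glued card flat in its gluing jig, whose far half slopes up a little, differently each time: pick up the wooden palm board by its handle, lay it flat on the roller, and with steady, firm but gentle downward pressure (about 12 N, felt, not guessed) roll the roller (no dragging) along the card until it drops off the card's end and is held snug and square against the end stop. Then lift the palm board off, leaving the roller resting at the stop, and lay the board flat back on its cork mat and let go. Leave the other things on the table alone.

Things in the scene. Friction and masses are not known exactly. Their poses are not given: they have to be found in the camera images.
- jig: Fixed plywood jig, 160 mm (its x) by 270 mm (its y) by 18 mm thick; origin at the centre of its underside. Its +y is the rolling direction, towards the end stop. On it lies the card, 135 mm wide, from jig y = -118 to +70 mm; then comes a seat of bare plywood, 18 mm above the table, in front of the stop. A strip 8 mm high closes the other end (y = -121 to -135 mm).
- stop: Fixed wooden end stop on the jig, 160 mm (x) by 24 mm (y) by 16 mm high (its top 34 mm above the table); origin at the centre of its underside, axes as the jig's. Its face towards the roller is at jig y = +105 mm, 12 mm from its origin. A roller snug against it has its axis at jig y = +87 mm; one that meets it askew is squared by pressing and pushing on some 10 to 25 mm with the board.
- roller_center (a point): Centre of the loose dark wooden roller, a plain cylinder 36 mm in diameter, 110 mm long, about 0.12 kg; x axis along the cylinder. It starts on the level part of the card, at jig y = -55 to -30 mm, within 5 degrees of the jig's x axis. Its top is then 56 mm above the table, at the stop 54 mm. Under the palm board it advances half as far as the board does.
- roller: The same roller, whole: its origin is on its skin, below the centre at the start, and turns with it; x along the cylinder, z up at the start.
- palm_grip (a point): Grip point of the loose palm board, 34 mm above its flat underside, in the middle of its handle. Board 100 mm (x) by 180 mm (y) by 10 mm, about 0.22 kg; on top at its centre a handle block 70 mm long (x), 24 mm thick (y: pinch across this), its top 52 mm above the underside. It starts flat on the cork mat. To roll, its y is laid along the jig's y.
- palm: The same palm board, whole: origin at the centre of its underside, axes as above.
- mat: Fixed cork mat, the palm board's place, 140 mm (x) by 210 mm (y) by 4 mm thick; origin at the centre of its underside. It lies to the left or to the right of the jig.
- caddy: Bystander: fixed clear tray 100 x 130 x 30 mm holding three upright glue sticks (top 98 mm above the table), origin under its centre; it is on the other side of the jig from the mat.
- jar0: Bystander: loose jar with a black cap, 48 mm in diameter, 62 mm high, origin at the centre of its underside.
- jar1: Bystander: a second such jar.
- jar2: Bystander: a third such jar.
- bowl: Bystander: loose terracotta bowl, 90 mm in diameter, 35 mm high, origin at the centre of its underside.
- mug: Bystander: loose terracotta mug, 80 mm in diameter, 85 mm high, origin at the centre of its underside.
- gluestick_mid (a point): Bystander: loose glue stick standing upright, 29 mm in diameter, 92 mm high; the point is its centre.
- leaf_hinge (a point): Middle of the hinge under the card, jig y = -20 mm, 18 mm above the table. Up to here the card is level, its top 20 mm above the table; from here on it lies on a hinged leaf, rigid and stiffly set, that rises evenly by 0.2 to 5 mm up to the card's end, differently each time (not measured). The card wants 7 to 18 N of pressing all along; over 22 N spoils it. 1 mm of height is about 20 N: feel it.
Not all that is in view belongs to the job. There is more than one size of the palm; the job needs the larger. Leave any pink look-alike of the roller alone.

How it is judged:
On the way, in this order (a step that is already met when the one before it is completed fails the run):
1. the palm board presses the roller on the card where it started (contact force between palm and roller above 6 N and distance of roller_center from where it was at the start of the episode below 0.015 m), for 0.1 s.
2. after half a turn the roller has rolled (not slid) about 57 mm, still pressed on the card (contact force between palm and roller above 6 N and distance of roller_center from where it was at the start of the episode between 0.044 and 0.069 m and angle between roller's own z axis and vertical above 2.1 rad), for 0.1 s.
3. near the card's end (jig y 48 to 71 mm) the roller is still pressed (contact force between palm and roller above 6 N and y of roller_center in the frame of jig between 0.048 and 0.071 m), for 0.1 s.
4. the palm board holds the roller square against the stop (contact force between roller and stop above 1 N and contact force between palm and roller above 3 N and angle between the x axis of roller and the x axis of jig, either way round below 0.03 rad), for 0.2 s.
At the end, for the whole second after the job is handed in: Roller at rest between card and stop: within 2.5 mm of the stop's face, parallel to it within 0.035 rad, within 30 mm of the jig's centre line. Palm board released, at rest, flat on its cork mat (handle up), its centre within 40 mm of the mat's centre along each mat axis (y of roller_center in the frame of jig between 0.0845 and 0.0885 m and x of roller_center in the frame of jig between -0.03 and 0.03 m and height (world z) of roller_center below 0.0385 m and angle between the x axis of roller and the x axis of jig, either way round below 0.035 rad and linear speed of each of roller, palm below 0.01 m/s and x of palm in the frame of mat between -0.04 and 0.04 m and y of palm in the frame of mat between -0.04 and 0.04 m and angle between palm's own z axis and vertical below 0.05 rad and height (world z) of palm below 0.008 m); the robot touches nothing.
It fails at once if the roller is pressed with more than 22 N (contact force between palm and roller above 22 N).
It fails at once if the roller is rammed against the stop with more than 25 N (contact force between roller and stop above 25 N).
It fails at once if a bystander is moved by more than 25 mm (distance of any of jar0, jar1, jar2, bowl, mug, gluestick_mid from where it was at the start of the episode above 0.025 m).
It also fails if it takes over 72 s, if anything falls off the work surface, if the arm or the gripper's body presses on something with over 40 N, if the wrist force passes 120 N, or if a joint passes its speed limit or range.

## Working session

There is one attempt and no reset: what is moved stays moved. The work goes in short steps, Python scripts to look and compute and a tool call to move; the robot and the scene stay as the last step left them, time stands still between calls to the robot, and variables do not carry over. Pictures are saved under pics/ and viewed, at most 10 in all, crops included, and the job is handed in when it is done.

Besides the shell and the picture viewer there is one more tool, called after "Emit:" as a command line: name --argument value ..., lists and objects as JSON in quotes. carry_out: Moves the arm, as the interface text tells. Shifts and turns lie within -1 to 1; 1 stands for 40 mm of shift or 180 degrees of turn. Its arguments: {"type":"object","properties":{"deltas":{"type":"array"},"fingers":{"type":"number"},"newtons":{"type":"number"}},"required":["deltas"]}

```bash
mkdir -p pics
cat > h.py <<'E'
import numpy as np, cv2
from plant import bot
def cam(n):
    c=bot.camera(n); np.savez(''+n+'.npz',**{k:np.array(v) for k,v in c.items()}); return c
def load(n): return np.load(''+n+'.npz')
def P(c,u,v,z=None):
    f=240/np.tan(np.radians(float(c['fov_y']))/2)
    T=np.linalg.inv(c['camera_from_world']); r=np.array([(u-float(c['cx']))/f,(v-float(c['cy']))/f,1.])
    if z is None:
        d=float(c['depth'][int(round(v)),int(round(u))]); return T[:3,:3]@(r*d)+T[:3,3]
    w=T[:3,:3]@r; return T[:3,3]+w*(z-T[2,3])/w[2]
E
python3 - <<'E'
from h import *
for n in('top','side'):
    c=cam(n); cv2.imwrite(f'pics/{n}0.png',c['color']); print(n,c['fov_y'],c['cx'],c['cy'],np.round(c['camera_from_world'],3).tolist())
print(bot.sense())
E
```

```text
top 47.105009022422976 326.12242579854836 234.81885017181037 [[-0.004, -1.0, -0.002, 0.057], [-0.985, 0.005, -0.172, 0.56], [0.172, 0.001, -0.985, 1.207], [0.0, 0.0, 0.0, 1.0]]
side 53.322895329109464 318.46852895029906 245.23209386876778 [[0.84, -0.542, -0.013, -0.427], [-0.31, -0.462, -0.831, 0.244], [0.444, 0.702, -0.556, 1.039], [0.0, 0.0, 0.0, 1.0]]
{'clock': 0.1, 'joint_pos': array([-1.36818865,  0.41184272, -0.01272965,  1.59694831,  0.00560014,
        1.13432214, -0.08220669]), 'dq': array([-0.00101189, -0.00188286,  0.00098341, -0.00204578,  0.00087789,
       -0.00065763, -0.00058001]), 'effort': array([ 2.45755196e-03, -6.01827621e+01,  6.84200395e-01, -3.00093949e+01,
        1.40454512e-02,  6.24983164e-03, -5.03537777e-06]), 'eef_pos': array([0.16710019, 0.60178148, 0.23052779]), 'ee_rot': array([-5.14204104e-05,  1.34973742e-01,  9.90848898e-01, -7.40671541e-04]), 'force': array([-0.52742863,  0.17392375,  0.11992192]), 'wrist_torque': array([ 0.04269939, -0.03588777,  0.0137383 ]), 'finger_force': 0.0, 'opening': 0.08505089651380089}
```

View pics/top0.png

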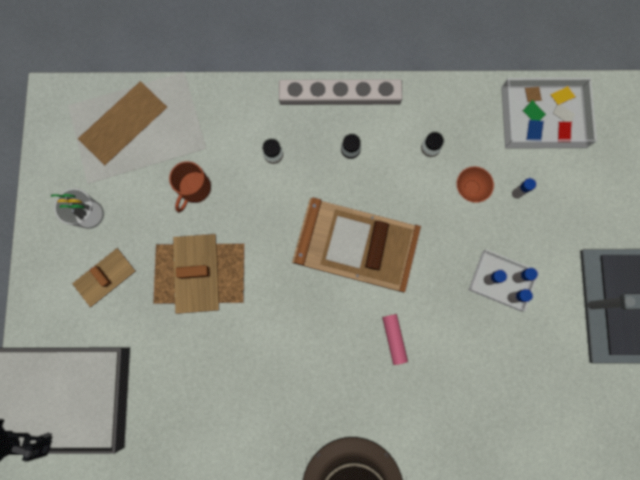

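View pics/side0.png

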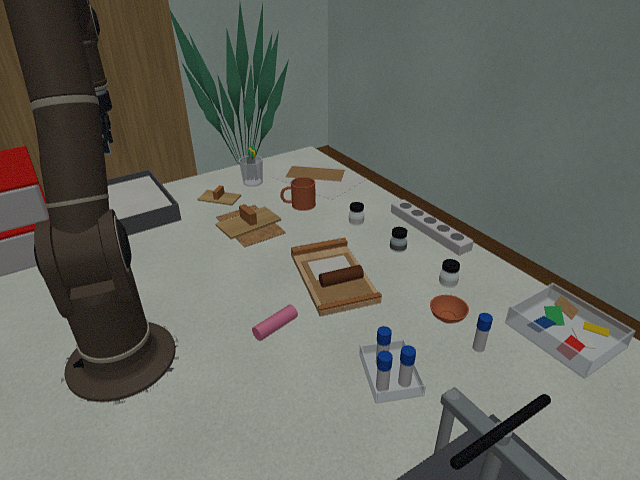

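Candidates: palm boards at top (194,272) larger and (103,277) smaller; rollers dark (377,246) and pink (395,339). I choose the large board and the dark roller, and check both in a close crop.

Run:
```python
from h import *
c=load('top'); im=c['color']
a=cv2.resize(im[190:300,285:430],None,fx=5,fy=5,interpolation=cv2.INTER_CUBIC)
b=cv2.resize(im[225:320,145:255],None,fx=5,fy=5,interpolation=cv2.INTER_CUBIC)
cv2.imwrite('pics/a.png',a);cv2.imwrite('pics/b.png',b)
```

```text
(no output)
```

View pics/a.png

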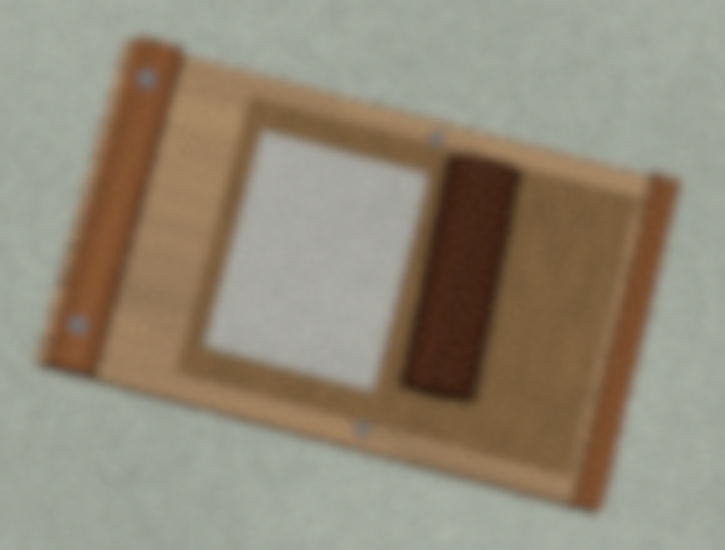

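View pics/b.png

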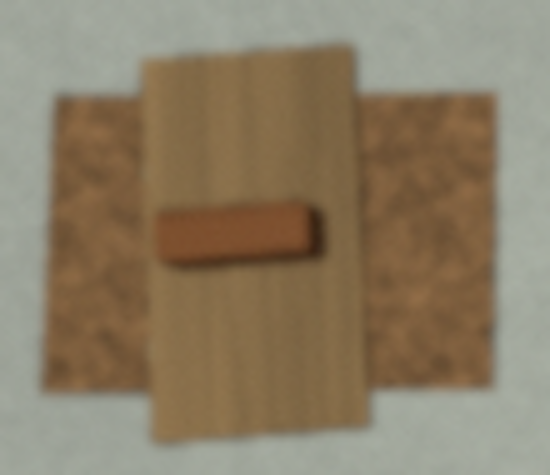

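```bash
cat >> h.py <<'E'
def Q(pts,ox,oy,z,c=None):
    c=c or load('top'); return np.array([P(c,(x+.5)/5-.5+ox,(y+.5)/5-.5+oy,z) for x,y in pts])
E
python3 - <<'E'
from h import *
np.set_printoptions(precision=4,suppress=True)
c=load('top'); T=np.linalg.inv(c['camera_from_world']);print('cam',T[:3,3])
A=lambda p,z:Q(p,285,190,z)[:,:2]; B=lambda p,z:Q(p,145,225,z)[:,:2]
print('stop face',A([(183,50),(97,377)],.034)); print('strip outer',A([(680,178),(600,512)],.026)); print('hinge',A([(437,137),(362,428)],.018))
print('roller',A([(445,155),(520,170),(475,400),(402,388)],.038))
print('board',B([(140,60),(355,45),(370,428),(152,440)],.014)); print('handle',B([(155,210),(305,203),(315,255),(168,265)],.056))
print('mat',B([(57,95),(497,92),(495,388),(42,392)],.004))
# depth based
D=c['depth']; f=240/np.tan(np.radians(float(c['fov_y']))/2)
v,u=np.mgrid[0:480,0:640]; X=np.stack([(u-c['cx'])/f*D,(v-c['cy'])/f*D,D],-1)@T[:3,:3].T+T[:3,3]
def rect(m,n):
    p=X[m][:,:2]; r=cv2.minAreaRect((p*1000).astype(np.float32)); print(n,m.sum(),p.mean(0),r,X[m][:,2].mean())
Z=X[...,2]
w=lambda a,b,c_,d:(u>=a)&(u<=b)&(v>=c_)&(v<=d)
rect(w(165,225,255,290)&(Z>.045),'handle'); rect(w(150,240,225,320)&(Z>.0095)&(Z<.03),'board')
hsv=im=c['color'].astype(int); dark=(im.sum(2)<170)
rect(w(355,395,215,280)&dark,'rollerdark'); rect(w(355,395,215,280)&(Z>.045),'rollertop')
rect(w(290,425,195,295)&(Z>.012)&(Z<.045),'jig')
rect(w(290,330,195,270)&(Z>.029)&(Z<.045),'stop')
E
```

```text
cam [0.3442 0.0533 1.2855]
stop face [[0.6461 0.0655]
 [0.4928 0.1053]]
strip outer [[ 0.5857 -0.1657]
 [ 0.4308 -0.1239]]
hinge [[ 0.6074 -0.0536]
 [ 0.4705 -0.0164]]
roller [[ 0.5947 -0.0554]
 [ 0.5875 -0.0899]
 [ 0.481  -0.0669]
 [ 0.4867 -0.0338]]
board [[0.5635 0.4143]
 [0.5702 0.3137]
 [0.392  0.3014]
 [0.387  0.4011]]
handle [[0.4879 0.3927]
 [0.4907 0.3254]
 [0.4673 0.3201]
 [0.4631 0.3858]]
mat [[0.5487 0.4556]
 [0.5491 0.2481]
 [0.4104 0.2461]
 [0.4095 0.4557]]
handle 358 [0.4764 0.3525] ((428.35089111328125, 218.18438720703125), (367.2779846191406, 46.252357482910156), 70.14636993408203) 0.07235300448003355
board 2875 [0.477  0.3558] ((480.3883361816406, 356.4112548828125), (195.53060913085938, 184.48304748535156), 89.9516372680664) 0.014069981157338816
rollerdark 697 [ 0.5338 -0.0596] ((459.5745849609375, -26.609405517578125), (51.70924377441406, 275.84967041015625), 65.8980712890625) 0.05534152512897176
rollertop 677 [ 0.5354 -0.0603] ((461.4779052734375, -27.519256591796875), (51.535831451416016, 280.11932373046875), 65.84080505371094) 0.06547936941916656
jig 7170 [ 0.5423 -0.0126] ((544.3980712890625, -16.409652709960938), (269.848388671875, 160.99063110351562), 74.8360595703125) 0.021729987338137503
stop 690 [0.5735 0.0966] ((574.4788208007812, 96.34709930419922), (24.614946365356445, 159.4675750732422), 74.45822143554688) 0.03409446638794705
```

Top crop: the stop is the thick strip on the left (face 183,50 to 97,377). The roller on the card is dark, about 3° askew. The big palm's handle is centred near (235,234) in its crop, with board y about 4° from world x. Sizes match the description: board 180x100, jig 270x160, roller 110x35.

Now I move over the handle, then turn.

Emit:
carry_out --deltas '[[[-0.76,-0.32,0,0],[-0.76,-0.32,0,0],[-0.76,-0.32,0,0],[-0.76,-0.32,0,0],[-0.76,-0.32,0,0],[-0.76,-0.32,0,0],[-0.76,-0.32,0,0],[-0.76,-0.32,0,0],[-0.76,-0.32,0,0],[-0.76,-0.32,0,0],[-0.76,-0.32,0,0],[-0.76,-0.32,0,0],[0,0,0,0]]]' --fingers -1 --newtons 100

```text
clock: 1.4
eef_pos: [0.4817, 0.3519, 0.2309]
ee_rot: [0.001, 0.139, 0.99, -0.001]
force: [0.1, -1.0, -0.2]
opening: 0.0854
finger_force: 0.0
```

Emit:
carry_out --deltas '[[[0,0,0,0.0436],[0,0,0,0.0436],[0,0,0,0.0436],[0,0,0,0.0436],[0,0,0,0.0436],[0,0,0,0.0436],[0,0,0,0.0436],[0,0,0,0.0436],[0,0,0,0.0436],[0,0,0,0]]]'

```text
clock: 2.4
eef_pos: [0.4769, 0.357, 0.2309]
ee_rot: [-0.0, 0.683, 0.73, -0.0]
force: [-0.1, 0.4, -0.4]
opening: 0.0853
finger_force: 0.0
```

```bash
cat >> h.py <<'E'
from scipy.spatial.transform import Rotation as R
def st():
    s=bot.sense(); q=s['ee_rot']; m=R.from_quat([q[1],q[2],q[3],q[0]]).as_matrix()
    print('t',round(s['clock'],2),'p',np.round(s['eef_pos'],4),'yang',round(np.degrees(np.arctan2(m[1,1],m[0,1])),2),'tilt',np.round(m[:2,2],4),'F',np.round(s['force'],2),'M',np.round(s['wrist_torque'],2),'op',round(s['opening'],4),'ff',s['finger_force'],'q',np.round(s['joint_pos'],2)); return s,m
def goto(x,y):
    s,m=st(); d=np.array([x,y,s['eef_pos'][2]])-s['eef_pos']; print('need tool mm',np.round(m.T@d*1000,2))
E
python3 -c "
from h import *
goto(.4778,.3568)"
```

```text
t 2.4 p [0.4769 0.357  0.2309] yang 3.78 tilt [-0.0007 -0.0006] F [-0.08  0.41 -0.4 ] M [-0.07 -0.05  0.02] op 0.0853 ff 0.0 q [-1.01  0.37  0.38  1.69 -0.15  1.11 -0.52]
need tool mm [-0.25  0.88 -0.  ]
```

Emit:
carry_out --deltas '[[[0,0.02,0.6,0],[0,0,0.6,0],[0,0,0.6,0],[0,0,0.6,0],[0,0,0.6,0],[0,0,0.6,0],[0,0,0.6,0],[0,0,0.5,0],[0,0,0.3,0],[0,0,0.2,0],[0,0,0.1,0],[0,0,0.05,0],[0,0,0,0]]]'

```text
clock: 3.7
eef_pos: [0.4787, 0.3569, 0.0177]
ee_rot: [0.0, 0.683, 0.731, 0.0]
force: [-0.7, -0.7, 0.4]
opening: 0.0854
finger_force: 0.0
```

Emit:
carry_out --deltas '[[[0,0,0,0],[0,0,0,0],[0,0,0,0],[0,0,0,0],[0,0,0,0],[0,0,0,0],[0,0,0,0],[0,0,0,0]]]' --fingers 1 --newtons 110

```text
clock: 4.5
eef_pos: [0.4787, 0.3569, 0.0177]
ee_rot: [-0.0, 0.683, 0.73, 0.0]
force: [-0.1, -0.5, 5.8]
opening: 0.0237
finger_force: 108.2
```

```bash
python3 -c "
from h import *
goto(.4778,.3568)"
```

```text
t 4.5 p [0.4787 0.3569 0.0177] yang 3.85 tilt [0.0004 0.0005] F [-0.11 -0.53  5.77] M [-0.15  0.21  0.04] op 0.0237 ff 108.18540215492249 q [-0.93  0.63  0.29  1.86 -0.27  0.69 -0.42]
need tool mm [-0.02 -0.86 -0.  ]
```

Emit:
carry_out --deltas '[[[0,0,-0.2,0],[0,0,-0.4,0],[0,0,-0.5,0],[0,0,-0.6,0],[0,0,-0.6,0],[0,0,-0.4,0],[0,0,-0.1,0],[0,0,0,0]]]'

```text
clock: 5.3
eef_pos: [0.4786, 0.3569, 0.1302]
ee_rot: [-0.0, 0.683, 0.73, 0.001]
force: [-0.5, -0.0, -2.7]
opening: 0.023
finger_force: 107.8
```

Emit:
carry_out --deltas '[[[-0.4,0.014,0,0],[-0.77,0.014,0,0],[-0.77,0.014,0,0],[-0.77,0.014,0,0],[-0.77,0.014,0,0],[-0.77,0.014,0,0],[-0.77,0.014,0,0],[-0.77,0.014,0,0],[-0.77,0.014,0,0],[-0.77,0.014,0,0],[-0.77,0.014,0,0],[-0.77,0.014,0,0],[-0.77,0.014,0,0],[-0.77,0.014,0,0],[-0.77,0.014,0,0],[-0.77,0.014,0,0],[-0.36,0.014,0,0],[0,0,0,0]]]'

```text
clock: 7.1
eef_pos: [0.5198, -0.1369, 0.1286]
ee_rot: [-0.0, 0.685, 0.729, -0.001]
force: [-0.1, 0.9, -2.7]
opening: 0.0227
finger_force: 107.8
```

Emit:
carry_out --deltas '[[[0,0,0,-0.045],[0,0,0,-0.045],[0,0,0,-0.045],[0,0,0,-0.045],[0,0,0,-0.045],[0,0,0,-0.045],[0,0,0,-0.045],[0,0,0,-0.045],[0,0,0,-0.045],[0,0,0,0],[0,0,0,0],[0,0,0,0]]]'

```text
clock: 8.3
eef_pos: [0.5208, -0.1334, 0.1291]
ee_rot: [-0.0, 0.117, 0.993, 0.0]
force: [0.4, 0.7, -2.3]
opening: 0.0227
finger_force: 107.8
```

```bash
python3 -c "
from h import *
goto(.5209,-.1336)
c=cam('side'); cv2.imwrite('pics/s1.png',cv2.resize(c['color'][150:370,220:480],None,fx=3,fy=2.7))"
```

```text
t 8.3 p [ 0.5208 -0.1334  0.1291] yang 76.61 tilt [-0.0005  0.0003] F [ 0.36  0.74 -2.3 ] M [-0.04 -0.01 -0.  ] op 0.0227 ff 107.75608777999878 q [ 0.03  0.38  0.16  1.93 -0.08  0.84  1.57]
need tool mm [-0.14 -0.18 -0.  ]
```

View pics/s1.png

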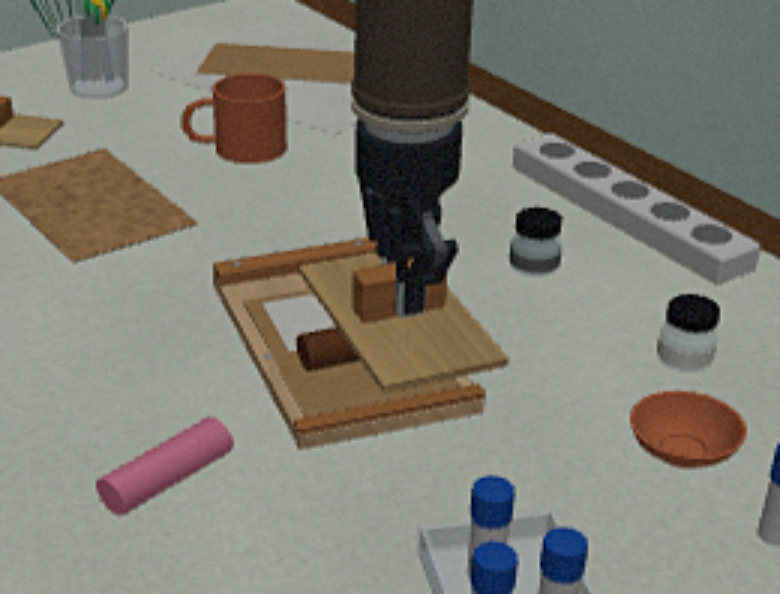

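Image: board held level above the jig, with its roller end over the dark roller (~330,348). The air tare is Fz ≈ -2.5 N. Lowering.

Emit:
carry_out --deltas '[[[0,0,0.3,0],[0,0,0.4,0],[0,0,0.3,0],[0,0,0.2,0],[0,0,0.1,0],[0,0,0.05,0],[0,0,0.02,0],[0,0,0,0],[0,0,0,0]]]'

```text
clock: 9.25
eef_pos: [0.5213, -0.134, 0.0749]
ee_rot: [0.0, 0.115, 0.993, 0.0]
force: [-0.3, 0.5, -3.3]
opening: 0.0225
finger_force: 107.8
```

```bash
python3 -c "
from h import *
goto(.5209,-.1336)"
```

```text
t 9.25 p [ 0.5213 -0.134   0.0749] yang 76.75 tilt [ 0.0009 -0.    ] F [-0.34  0.48 -3.31] M [-0.04  0.02 -0.04] op 0.0225 ff 107.76728510856628 q [ 0.05  0.46  0.15  1.97 -0.1   0.72  1.59]
need tool mm [ 0.5  0.3 -0. ]
```

Emit:
carry_out --deltas '[[[0,0,0.03,0],[0,0,0.03,0],[0,0,0.03,0],[0,0,0.01,0],[0,0,0,0],[0,0,0,0]]]'

```text
clock: 9.85
eef_pos: [0.521, -0.134, 0.0704]
ee_rot: [-0.0, 0.115, 0.993, -0.0]
force: [-0.2, 0.0, -1.9]
opening: 0.0228
finger_force: 107.8
```

Emit:
carry_out --deltas '[[[0,0,0.01,0],[0,0,0.005,0],[0,0,0,0]]]'

```text
clock: 10.15
eef_pos: [0.521, -0.134, 0.0699]
ee_rot: [-0.0, 0.115, 0.993, 0.0]
force: [0.1, -1.0, -2.5]
opening: 0.0225
finger_force: 107.8
```

Emit:
carry_out --deltas '[[[0,0,0.005,0],[0,0,0.005,0],[0,0,0,0]]]'

```text
clock: 10.45
eef_pos: [0.5211, -0.1339, 0.0696]
ee_rot: [0.0, 0.115, 0.993, 0.0]
force: [-0.1, 0.5, -1.0]
opening: 0.0224
finger_force: 108.1
```

Emit:
carry_out --deltas '[[[0,0,0.005,0],[0,0,0,0],[0,0,0,0]]]'

```text
clock: 10.75
eef_pos: [0.5211, -0.1339, 0.0695]
ee_rot: [0.0, 0.115, 0.993, 0.0]
force: [-1.7, 0.3, 3.1]
opening: 0.0226
finger_force: 108.4
```

Emit:
carry_out --deltas '[[[0,0,0.005,0],[0,0,0,0],[0,0,0,0]]]'

```text
clock: 11.05
eef_pos: [0.5211, -0.1339, 0.0694]
ee_rot: [0.0, 0.115, 0.993, 0.0]
force: [-1.8, -0.2, 5.8]
opening: 0.0227
finger_force: 108.8
```

Emit:
carry_out --deltas '[[[0,0,0.005,0],[0,0,0,0],[0,0,0,0]]]'

```text
clock: 11.35
eef_pos: [0.5211, -0.1339, 0.0693]
ee_rot: [0.0, 0.115, 0.993, 0.0]
force: [-1.8, 0.0, 7.2]
opening: 0.0225
finger_force: 109.1
```

Emit:
carry_out --deltas '[[[0,0.04,0,0],[0,0.08,0,0],[0,0.08,0,0],[0,0.04,0,0],[0,0,0,0]]]'

```text
clock: 11.85
eef_pos: [0.5233, -0.1241, 0.0693]
ee_rot: [0.0, 0.115, 0.993, 0.0]
force: [-3.4, 0.5, 7.0]
opening: 0.0228
finger_force: 109.1
```

```bash
python3 -c "
from h import *
st()"
```

```text
t 11.85 p [ 0.5233 -0.1241  0.0693] yang 76.77 tilt [0.0003 0.0005] F [-3.36  0.51  6.95] M [0.84 0.42 0.12] op 0.0228 ff 109.05592918395996 q [ 0.03  0.47  0.15  1.97 -0.1   0.71  1.58]
```

Emit:
carry_out --deltas '[[[0.006,0.06,0.002,0],[0.008,0.12,0.002,0],[0.008,0.12,0,0],[0.008,0.12,0,0],[0.004,0.08,0,0],[0,0,0,0]]]'

```text
clock: 12.45
eef_pos: [0.5277, -0.1042, 0.0694]
ee_rot: [0.001, 0.115, 0.993, 0.0]
force: [0.7, -0.2, 6.0]
opening: 0.0229
finger_force: 108.9
```

Emit:
carry_out --deltas '[[[0.002,0.06,0.003,0],[0.004,0.1,0.003,0],[0.004,0.1,0,0],[0.004,0.1,0,0],[0.002,0.06,0,0],[0,0,0,0]]]'

```text
clock: 13.05
eef_pos: [0.5314, -0.0879, 0.0694]
ee_rot: [0.002, 0.115, 0.993, 0.0]
force: [0.1, 0.4, 6.5]
opening: 0.0231
finger_force: 109.0
```

Emit:
carry_out --deltas '[[[0.002,0.06,0.001,0],[0.003,0.1,0,0],[0.003,0.1,0,0],[0.002,0.06,0,0],[0,0,0,0]]]'

```text
clock: 13.55
eef_pos: [0.5341, -0.0755, 0.0695]
ee_rot: [0.002, 0.115, 0.993, 0.0]
force: [1.2, 0.0, 7.4]
opening: 0.0228
finger_force: 109.1
```

Emit:
carry_out --deltas '[[[0.002,0.05,0,0],[0.002,0.05,0,0],[0.001,0.05,0,0],[0,0,0,0]]]'

```text
clock: 13.95
eef_pos: [0.5353, -0.0697, 0.0696]
ee_rot: [0.002, 0.115, 0.993, 0.0]
force: [1.4, -0.0, 7.1]
opening: 0.0228
finger_force: 109.2
```

Emit:
carry_out --deltas '[[[0,0.06,0.001,0],[0,0.09,0,0],[0,0.09,0,0],[0,0.06,0,0],[0,0,0,0]]]'

```text
clock: 14.45
eef_pos: [0.5381, -0.0579, 0.0697]
ee_rot: [0.002, 0.115, 0.993, 0.0]
force: [0.0, 0.3, 9.1]
opening: 0.023
finger_force: 109.4
```

Emit:
carry_out --deltas '[[[0,0.06,0,0],[0,0.09,0,0],[0,0.09,0,0],[0,0.06,0,0],[0,0,0,0]]]'

```text
clock: 14.95
eef_pos: [0.5407, -0.0461, 0.0698]
ee_rot: [0.002, 0.115, 0.993, 0.0]
force: [-0.6, -0.1, 11.7]
opening: 0.0229
finger_force: 109.7
```

Emit:
carry_out --deltas '[[[0,0.06,-0.002,0],[0,0.09,-0.002,0],[0,0.09,-0.002,0],[0,0.06,-0.001,0],[0,0,0,0]]]'

```text
clock: 15.45
eef_pos: [0.5434, -0.0344, 0.07]
ee_rot: [0.002, 0.115, 0.993, 0.0]
force: [-0.5, 0.1, 11.0]
opening: 0.0227
finger_force: 109.6
```

```bash
python3 -c "
from h import *
st()"
```

```text
t 15.45 p [ 0.5434 -0.0344  0.07  ] yang 76.77 tilt [0.0035 0.0004] F [-0.54  0.07 10.96] M [ 0.44  0.26 -0.02] op 0.0227 ff 109.56275224685669 q [-0.13  0.47  0.14  1.96 -0.09  0.72  1.4 ]
```

Emit:
carry_out --deltas '[[[0,0.06,-0.002,0],[0,0.09,-0.002,0],[0,0.09,-0.002,0],[0,0.06,-0.002,0],[0,0,0,0]]]'

```text
clock: 15.95
eef_pos: [0.546, -0.0227, 0.0702]
ee_rot: [0.002, 0.115, 0.993, 0.0]
force: [0.3, 0.4, 9.4]
opening: 0.0228
finger_force: 109.4
```

Emit:
carry_out --deltas '[[[0,0.06,-0.002,0],[0,0.09,-0.002,0],[0,0.09,-0.002,0],[0,0.06,-0.002,0],[0,0,0,0]]]'

```text
clock: 16.45
eef_pos: [0.5486, -0.0111, 0.0703]
ee_rot: [0.001, 0.115, 0.993, 0.0]
force: [0.4, 1.1, 8.4]
opening: 0.0228
finger_force: 109.2
```

Emit:
carry_out --deltas '[[[0,0.08,-0.001,0],[0,0.1,-0.002,0],[0,0.12,-0.002,0],[0,0.12,-0.002,0],[0,0.1,-0.002,0],[0,0.08,-0.001,0],[0,0,0,0]]]'

```text
clock: 17.15
eef_pos: [0.5539, 0.0125, 0.0707]
ee_rot: [0.001, 0.115, 0.993, 0.0]
force: [-0.8, -0.2, 8.5]
opening: 0.0229
finger_force: 109.1
```

```bash
python3 -c "
from h import *
st()"
```

```text
t 17.15 p [0.5539 0.0125 0.0707] yang 76.78 tilt [0.0025 0.0005] F [-0.76 -0.16  8.46] M [ 0.14  0.24 -0.05] op 0.0229 ff 109.09176707267761 q [-0.21  0.48  0.13  1.93 -0.09  0.73  1.31]
```

Emit:
carry_out --deltas '[[[0,0.08,-0.001,0],[0,0.1,-0.002,0],[0,0.12,-0.002,0],[0,0.12,-0.002,0],[0,0.1,-0.002,0],[0,0.08,-0.001,0],[0,0,0,0]]]'

```text
clock: 17.85
eef_pos: [0.5592, 0.0359, 0.0709]
ee_rot: [0.001, 0.115, 0.993, 0.0]
force: [-0.3, 0.1, 7.6]
opening: 0.0229
finger_force: 109.0
```

Emit:
carry_out --deltas '[[[0,0.08,-0.001,0],[0,0.1,-0.002,0],[0,0.12,-0.002,0],[0,0.12,-0.002,0],[0,0.1,-0.002,0],[0,0.08,-0.001,0],[0,0,0,0]]]'

```text
clock: 18.55
eef_pos: [0.5645, 0.0593, 0.0712]
ee_rot: [0.001, 0.115, 0.993, 0.0]
force: [-1.6, 1.8, 6.4]
opening: 0.0229
finger_force: 109.0
```

```bash
python3 -c "
from h import *
st()"
```

```text
t 18.55 p [0.5645 0.0593 0.0712] yang 76.79 tilt [0.0016 0.0005] F [-1.55  1.84  6.42] M [-0.14  0.39 -0.05] op 0.0229 ff 108.99398446083069 q [-0.29  0.5   0.13  1.9  -0.09  0.75  1.23]
```

Emit:
carry_out --deltas '[[[0,0.06,0,0],[0,0.09,-0.001,0],[0,0.09,-0.001,0],[0,0.06,-0.001,0],[0,0,0,0]]]'

```text
clock: 19.05
eef_pos: [0.5671, 0.0709, 0.0713]
ee_rot: [0.001, 0.115, 0.993, 0.0]
force: [-1.7, 0.8, 7.2]
opening: 0.023
finger_force: 109.0
```

Emit:
carry_out --deltas '[[[0,0.05,0,0],[0,0.06,-0.002,0],[0,0.06,-0.001,0],[0,0.04,-0.001,0],[0,0,0,0],[0,0,0,0]]]'

```text
clock: 19.65
eef_pos: [0.5689, 0.0787, 0.0714]
ee_rot: [0.001, 0.115, 0.993, 0.0]
force: [-2.0, 0.5, 6.3]
opening: 0.0227
finger_force: 109.0
```

```bash
python3 -c "
from h import *
st()
c=cam('side'); cv2.imwrite('pics/s2.png',cv2.resize(c['color'][200:330,240:420],None,fx=4.4,fy=4.4))"
```

```text
t 19.65 p [0.5689 0.0787 0.0714] yang 76.77 tilt [0.0012 0.0002] F [-1.99  0.48  6.32] M [-0.21  0.43 -0.05] op 0.0227 ff 108.9684534072876 q [-0.32  0.51  0.13  1.88 -0.09  0.76  1.2 ]
```

View pics/s2.png

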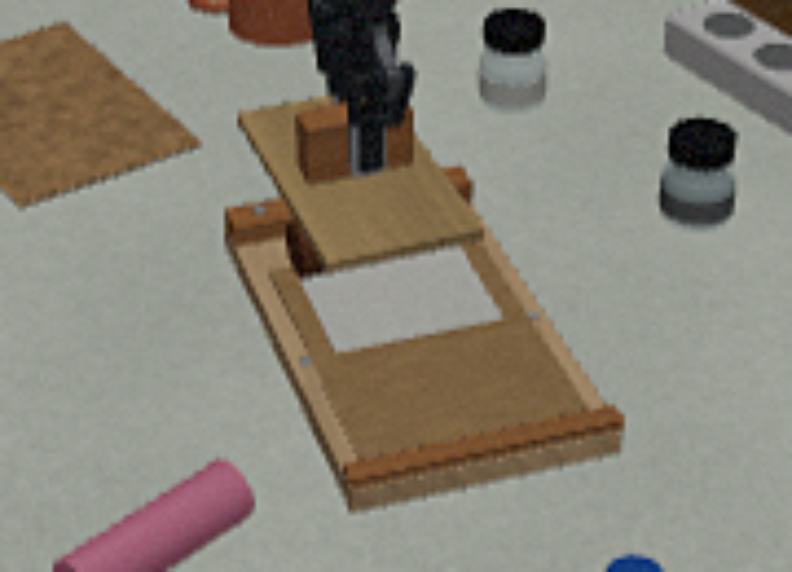

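Emit:
carry_out --deltas '[[[0.003,0.05,0,0],[0.003,0.06,-0.001,0],[0.003,0.06,-0.001,0],[0.003,0.05,0,0],[0,0,0,0]]]'

```text
clock: 20.2
eef_pos: [0.5708, 0.0875, 0.0715]
ee_rot: [0.001, 0.115, 0.993, 0.0]
force: [-0.5, -0.1, 6.4]
opening: 0.023
finger_force: 108.9
```

Emit:
carry_out --deltas '[[[0.002,0.05,0,0],[0.002,0.06,0,0],[0.002,0.06,0,0],[0.002,0.05,0,0],[0,0,0,0]]]'

```text
clock: 20.7
eef_pos: [0.5727, 0.0961, 0.0714]
ee_rot: [0.001, 0.115, 0.993, 0.0]
force: [2.2, -0.2, 4.3]
opening: 0.0228
finger_force: 108.9
```

Emit:
carry_out --deltas '[[[0,0.05,0.002,0],[0,0.06,0.003,0],[0,0.06,0.003,0],[0,0.05,0.002,0],[0,0,0,0]]]'

```text
clock: 21.2
eef_pos: [0.5743, 0.1049, 0.0707]
ee_rot: [0.001, 0.115, 0.993, 0.0]
force: [3.4, 1.4, 4.7]
opening: 0.023
finger_force: 108.7
```

```bash
python3 -c "
from h import *
st()"
```

```text
t 21.2 p [0.5743 0.1049 0.0707] yang 76.79 tilt [0.0014 0.0004] F [3.45 1.41 4.66] M [-0.12 -0.62  0.15] op 0.023 ff 108.72936844825745 q [-0.36  0.52  0.13  1.86 -0.09  0.77  1.16]
```

Emit:
carry_out --deltas '[[[0,0.05,0.003,0],[0,0.06,0.005,0],[0,0.06,0.005,0],[0,0.05,0.005,0],[0,0,0,0]]]'

```text
clock: 21.7
eef_pos: [0.5743, 0.1132, 0.0688]
ee_rot: [-0.001, 0.115, 0.993, -0.0]
force: [-0.7, 1.0, -1.8]
opening: 0.0231
finger_force: 107.8
```

```bash
python3 -c "
from h import *
st()"
```

```text
t 21.7 p [0.5743 0.1132 0.0688] yang 76.78 tilt [-0.0027 -0.0004] F [-0.66  1.   -1.81] M [-0.02 -0.06  0.03] op 0.0231 ff 107.76149868965149 q [-0.37  0.53  0.13  1.85 -0.09  0.77  1.14]
```

Emit:
carry_out --deltas '[[[0,0,0.01,0],[0,0,0.008,0],[0,0,0.005,0],[0,0,0,0],[0,0,0,0]]]'

```text
clock: 22.2
eef_pos: [0.5756, 0.1128, 0.0688]
ee_rot: [-0.0, 0.115, 0.993, -0.0]
force: [-0.3, -0.2, -3.6]
opening: 0.0231
finger_force: 107.8
```

Emit:
carry_out --deltas '[[[0,0,0.006,0],[0,0,0,0],[0,0,0,0]]]'

```text
clock: 22.5
eef_pos: [0.5756, 0.1129, 0.0686]
ee_rot: [0.0, 0.115, 0.993, 0.0]
force: [0.1, -0.2, -2.1]
opening: 0.0232
finger_force: 107.8
```

Emit:
carry_out --deltas '[[[0,0,0.005,0],[0,0,0,0],[0,0,0,0]]]'

```text
clock: 22.8
eef_pos: [0.5756, 0.1129, 0.0684]
ee_rot: [-0.0, 0.115, 0.993, 0.0]
force: [0.4, -0.5, -2.0]
opening: 0.0233
finger_force: 107.8
```

Emit:
carry_out --deltas '[[[0,0,0.007,0],[0,0,0.005,0],[0,0,0,0]]]'

```text
clock: 23.1
eef_pos: [0.5756, 0.1129, 0.0679]
ee_rot: [-0.0, 0.115, 0.993, -0.0]
force: [0.0, -0.5, -2.3]
opening: 0.0226
finger_force: 107.8
```

Emit:
carry_out --deltas '[[[0,0,0.005,0],[0,0,0,0],[0,0,0,0]]]'

```text
clock: 23.4
eef_pos: [0.5756, 0.1129, 0.0677]
ee_rot: [-0.0, 0.115, 0.993, 0.0]
force: [-0.6, -0.4, -2.5]
opening: 0.0227
finger_force: 107.8
```

Emit:
carry_out --deltas '[[[0,0,0.005,0],[0,0,0,0],[0,0,0,0]]]'

```text
clock: 23.7
eef_pos: [0.5757, 0.1129, 0.0677]
ee_rot: [0.0, 0.115, 0.993, 0.0]
force: [-1.0, -0.4, 0.7]
opening: 0.0226
finger_force: 108.1
```

Emit:
carry_out --deltas '[[[0,0,0.005,0],[0,0,0.004,0],[0,0,0,0],[0,0,0,0]]]'

```text
clock: 24.1
eef_pos: [0.5757, 0.113, 0.0676]
ee_rot: [0.0, 0.115, 0.993, 0.0]
force: [-2.2, 0.1, 5.4]
opening: 0.0228
finger_force: 108.8
```

Emit:
carry_out --deltas '[[[0,0.04,0,0],[0,0.04,0,0],[0,0.02,0,0],[0,0,0,0]]]'

```text
clock: 24.5
eef_pos: [0.5767, 0.1158, 0.0675]
ee_rot: [0.0, 0.116, 0.993, -0.0]
force: [-2.2, -1.8, 5.6]
opening: 0.023
finger_force: 108.8
```

```bash
python3 -c "
from h import *
st()"
```

```text
t 24.5 p [0.5767 0.1158 0.0675] yang 76.7 tilt [ 0.0002 -0.0009] F [-2.23 -1.82  5.57] M [-0.86  0.5  -0.15] op 0.023 ff 108.7576675415039 q [-0.38  0.54  0.13  1.85 -0.09  0.77  1.14]
```

Emit:
carry_out --deltas '[[[0,0.04,0.002,0],[0,0.06,0.001,0],[0,0.06,0,0],[0,0.04,0,0],[0,0,0,0]]]'

```text
clock: 25.0
eef_pos: [0.5788, 0.1234, 0.0674]
ee_rot: [0.0, 0.116, 0.993, -0.001]
force: [-1.1, -3.4, 5.7]
opening: 0.0226
finger_force: 108.8
```

Emit:
carry_out --deltas '[[[0,0.04,0,0],[0,0.06,0,0],[0,0.06,0,0],[0,0.04,0,0],[0,0,0,0]]]'

```text
clock: 25.5
eef_pos: [0.5807, 0.131, 0.0674]
ee_rot: [0.0, 0.116, 0.993, -0.001]
force: [-0.7, -3.1, 5.6]
opening: 0.0231
finger_force: 108.7
```

```bash
python3 -c "
from h import *
st()"
```

```text
t 25.5 p [0.5807 0.131  0.0674] yang 76.72 tilt [ 0.0007 -0.0015] F [-0.68 -3.09  5.63] M [-1.24  0.33 -0.02] op 0.0231 ff 108.72071027755737 q [-0.4   0.55  0.13  1.83 -0.09  0.77  1.12]
```

Emit:
carry_out --deltas '[[[0,0.04,0.002,0],[0,0.05,0.002,0],[0,0.05,0,0],[0,0.05,0,0],[0,0,0,0],[0,0,0,0],[0,0,0,0]]]'

```text
clock: 26.2
eef_pos: [0.5825, 0.1383, 0.0673]
ee_rot: [0.0, 0.116, 0.993, -0.001]
force: [-1.0, -4.1, 5.3]
opening: 0.0226
finger_force: 108.8
```

```bash
python3 -c "
from h import *
st()
c=cam('side'); cv2.imwrite('pics/s3.png',cv2.resize(c['color'][200:330,240:420],None,fx=4.4,fy=4.4))"
```

```text
t 26.2 p [0.5825 0.1383 0.0673] yang 76.71 tilt [ 0.0007 -0.0015] F [-0.96 -4.05  5.29] M [-1.42  0.4   0.02] op 0.0226 ff 108.79345536231995 q [-0.41  0.55  0.13  1.82 -0.09  0.78  1.1 ]
```

View pics/s3.png

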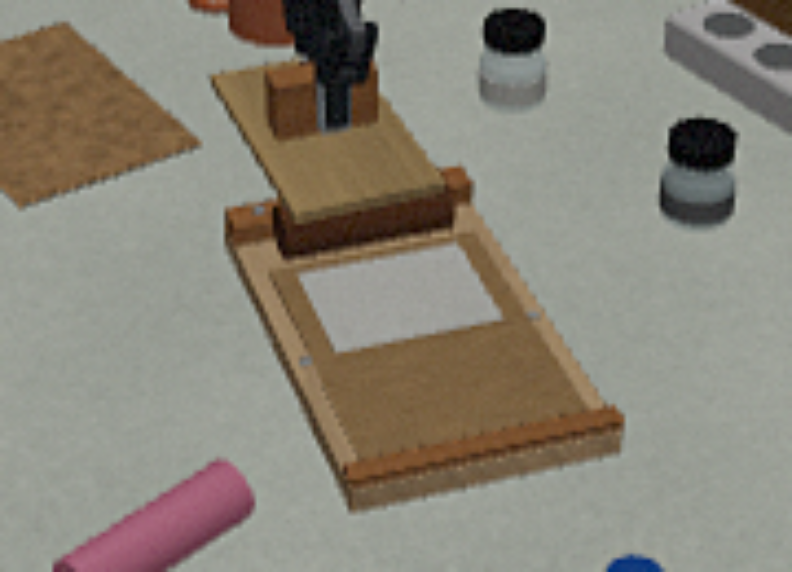

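The roller lies square along the stop (from (280,235) to (450,210)). Now I lift the board straight off, then look.

Emit:
carry_out --deltas '[[[0,0,-0.01,0],[0,0,-0.02,0],[0,0,-0.1,0],[0,0,-0.3,0],[0,0,-0.4,0],[0,0,-0.4,0],[0,0,-0.2,0],[0,0,0,0]]]'

```text
clock: 27.05
eef_pos: [0.5828, 0.1403, 0.1257]
ee_rot: [0.001, 0.115, 0.993, 0.001]
force: [0.2, -0.2, -2.9]
opening: 0.0225
finger_force: 107.9
```

Emit:
carry_out --deltas '[[[0.2,0.25,0,0],[0.37,0.46,0,0],[0.37,0.46,0,0],[0.37,0.46,0,0],[0.37,0.46,0,0],[0.37,0.46,0,0],[0.37,0.46,0,0],[0.37,0.46,0,0],[0.37,0.46,0,0],[0.37,0.46,0,0],[0.2,0.25,0,0],[0,0,0,0],[0,0,0,0],[0,0,0,0]]]'

```text
clock: 28.45
eef_pos: [0.48, 0.353, 0.1239]
ee_rot: [0.0, 0.116, 0.993, -0.001]
force: [-0.0, 0.3, -2.9]
opening: 0.0233
finger_force: 107.9
```

Run:
```python
from h import *
goto(.4794,.3514)
c=cam('top'); im=c['color']
cv2.imwrite('pics/t2.png',cv2.resize(im[190:300,285:430],None,fx=5,fy=5,interpolation=cv2.INTER_CUBIC))
```

```text
t 28.45 p [0.48   0.353  0.1239] yang 76.65 tilt [ 0.0002 -0.001 ] F [-0.04  0.33 -2.88] M [-0.02 -0.03  0.02] op 0.0233 ff 107.85444974899292 q [-0.79  0.47  0.1   1.79 -0.06  0.89  0.67]
need tool mm [ 0.24 -1.71  0.  ]
```

View pics/t2.png

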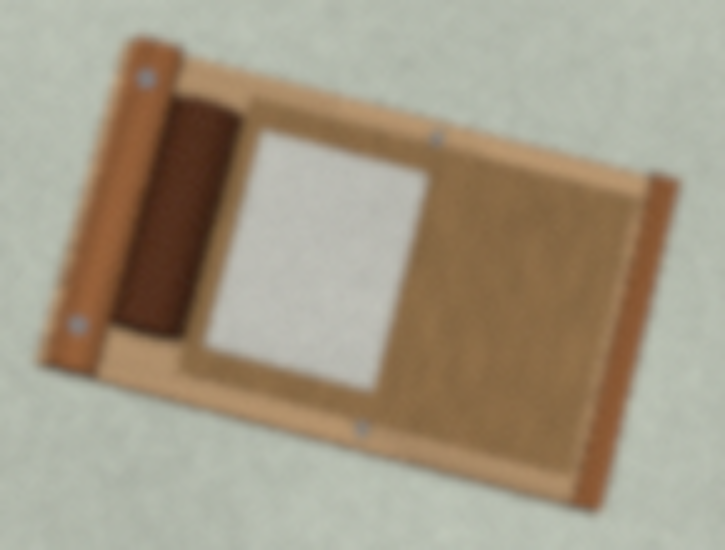

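The roller sits snug and parallel to the stop ((170,100)–(120,325)). Lowering the board onto the mat.

Emit:
carry_out --deltas '[[[0,-0.04,0.3,0],[0,0,0.5,0],[0,0,0.5,0],[0,0,0.5,0],[0,0,0.4,0],[0,0,0.2,0],[0,0,0.1,0],[0,0,0,0],[0,0,0,0]]]'

```text
clock: 29.4
eef_pos: [0.4794, 0.3532, 0.0247]
ee_rot: [0.0, 0.115, 0.993, 0.0]
force: [0.5, 0.2, -2.4]
opening: 0.0228
finger_force: 107.9
```

Emit:
carry_out --deltas '[[[0,0,0.03,0],[0,0,0.03,0],[0,0,0.015,0],[0,0,0,0],[0,0,0,0]]]'

```text
clock: 29.9
eef_pos: [0.4789, 0.3531, 0.0212]
ee_rot: [0.0, 0.115, 0.993, 0.0]
force: [0.3, -0.7, -1.7]
opening: 0.0229
finger_force: 107.9
```

Emit:
carry_out --deltas '[[[0,0,0.03,0],[0,0,0.02,0],[0,0,0.015,0],[0,0,0,0],[0,0,0,0]]]'

```text
clock: 30.4
eef_pos: [0.4789, 0.3531, 0.0185]
ee_rot: [-0.0, 0.115, 0.993, -0.0]
force: [0.3, 0.5, -2.4]
opening: 0.0231
finger_force: 107.9
```

Emit:
carry_out --deltas '[[[0,0,0.01,0],[0,0,0.005,0],[0,0,0,0],[0,0,0,0]]]'

```text
clock: 30.8
eef_pos: [0.4789, 0.353, 0.0179]
ee_rot: [-0.0, 0.115, 0.993, -0.0]
force: [0.2, -0.2, -2.6]
opening: 0.0229
finger_force: 107.9
```

Emit:
carry_out --deltas '[[[0,0,0.006,0],[0,0,0.005,0],[0,0,0,0],[0,0,0,0]]]'

```text
clock: 31.2
eef_pos: [0.479, 0.3531, 0.0178]
ee_rot: [0.0, 0.115, 0.993, 0.0]
force: [-0.1, -1.3, 3.6]
opening: 0.0226
finger_force: 108.4
```

Contact felt. Release and rise.

Emit:
carry_out --deltas '[[[0,0,0,0],[0,0,0,0],[0,0,0,0],[0,0,0,0],[0,0,0,0],[0,0,0,0],[0,0,0,0],[0,0,0,0]]]' --fingers -1

```text
clock: 32.0
eef_pos: [0.4789, 0.3531, 0.0174]
ee_rot: [0.0, 0.115, 0.993, 0.0]
force: [-0.1, -0.2, 0.3]
opening: 0.0853
finger_force: 0.0
```

Emit:
carry_out --deltas '[[[0,0,-0.1,0],[0,0,-0.4,0],[0,0,-0.7,0],[0,0,-0.7,0],[0,0,-0.7,0],[0,0,-0.7,0],[0,0,-0.4,0],[0,0,0,0],[0,0,0,0]]]'

```text
clock: 32.9
eef_pos: [0.4788, 0.353, 0.1655]
ee_rot: [0.0, 0.115, 0.993, 0.0]
force: [-1.1, 0.3, -0.8]
opening: 0.0855
finger_force: 0.0
```

Run:
```python
from h import *
st()
c=cam('side'); cv2.imwrite('pics/s4.png',c['color'][130:360,170:490].repeat(2,0).repeat(2,1))
```

```text
t 32.9 p [0.4788 0.353  0.1655] yang 76.76 tilt [0.0003 0.0004] F [-1.08  0.26 -0.78] M [-0.03  0.07 -0.01] op 0.0855 ff 0.0 q [-0.79  0.42  0.1   1.75 -0.05  0.97  0.67]
```

View pics/s4.png

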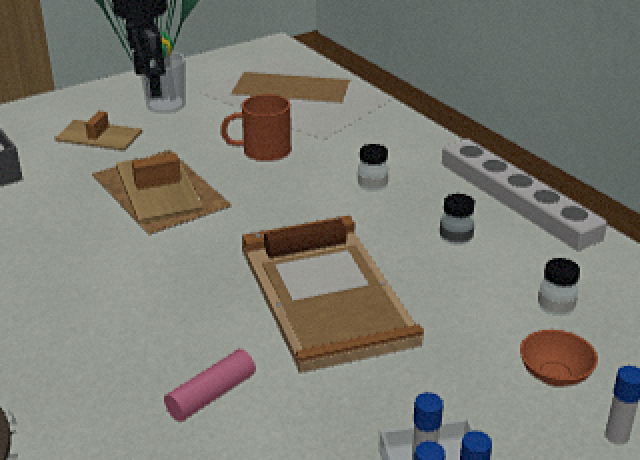

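The board lies flat on its mat (158,187), the roller is snug at the stop (300,237), and the bystanders stand where they were. Handing in.

```bash
python3 -c "
from plant import bot
print(bot.finish_job())"
```

```text
the job is handed in; nothing more can be done
None
```

The job is handed in (no verdict came back): the roller pressed the card at about 9–14 N by my force readings, falling to roughly 7 N at the card's end, and now rests snug and square against the stop, with the palm board back flat on its mat, released, and nothing else moved.

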